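# Clear the bench slide, engage its clutch and jog it

## Robot

A 6-joint arm with a two-finger parallel gripper is mounted at the origin on the work surface. World frame = base frame: x ahead of the robot, y to its left, z up, the work surface at z = 0. Lengths are in m, angles in rad, forces in N, time in s.
With the tool pointing down it reaches from about 0.3 to 0.825 m from the base axis. Payload 5.4 kg.
Tool frame: the origin (TCP) lies midway between the tips of the shut fingers; the grasp point (between the pads) lies 19 mm behind it; y points along the fingers, z is the direction in which the jaws open and shut, and the axes are right-handed (so a half turn about y gives the same grasp; the last joint's range is limited). The gripper opens to 92 mm and grips with 3 to 60 N. Pads are 20 mm wide; open, the fingers measure 128 mm over their backs; the gripper's body (75 mm by 189 mm) begins 69 mm behind the grasp point.
Start: joints at [-1.371, 0.158, 1.597, -0, 1.386, -0.21], TCP at [0.229, -0.527, 0.183] pointing down, gripper open.
Joint ranges: [-2.91, 2.91], [-0.94, 2.29], [0.18, 2.7], [-1.29, 4.43], [0.17, 2.64], [-3, 3]. Speed limits (rad/s): [2.57, 2.57, 3.14, 3.14, 3.14, 3.14].

## Interface

Orientations are given as a unit quaternion [x, y, z, w].
In Python, from bench import r gives the robot as it stands.
- The arm moves only by the shell command python3 -m crank 'ROWS' [FORCE]. ROWS is JSON, a list of rows, each a list of 5 numbers: the shift along the world's x, y, z in mm, then the turn about the world's z in rad, then the closure, from -1 (fully open) to 1 (shut). In form: [[x, y, z, spin, jaw], ...]. A call has 1 to 10 rows; each row shifts and turns the commanded pose from where the row before left it; what a row does not reach is not made up. A row lasts 1/10 s, in which the tool goes at most 50 mm and 8.59 degrees, less where a joint would pass 70% of its speed; a pose out of reach is approached as far as the arm can. A call is refused whole if a number of a shift passes 50 or a number of a turn 0.15, either way. A call with a gripper value outside its range is refused whole. The fingers move at their own pace and stop on an object; FORCE is the grip in N (left out, the last holds). Time passes only in rows, so rows that do not move let the fingers close. It gives the time, the measured TCP pose, the force and the opening at its end, in the units of the state.
- r.get_obs(): the state, without advancing time (a new reading comes with each control period).
- r.capture(name): name is "scene" or "top" or "wrist"; returns a dict with "img" (480x640x3 uint8, blue, green, red), "z_map" (480x640 float32, m along the optical axis (not along the pixel's ray), 0 where there is no reading), "K" (3x3 intrinsics, pixels), "rvec" (rotation vector, rad) and "tvec" (3), from world to camera coordinates, as OpenCV has them; the wrist camera has in their place "T_tool_cam" (4x4, takes a point from camera to tool coordinates, whose origin is the TCP and whose axes are the tool frame's). Camera axes: x right, y down, z forward; pixel columns grow to the right and rows downward; lengths in m; the calibration is good to about 2 mm. The wrist camera is an equidistant fisheye: a pixel r from the principal point sees the ray r / f radians off the axis. A picture is of the moment at which its call begins: read the wrist's pose just before it.
- r.job_done(): hands the job in, once; it reports no verdict.
Trained networks look in the newest picture that a camera, given by its name, has taken for a name from the list of things; names that differ only in an ending like _2 or _b are one class to them, and where a whole thing is asked for, a point or a joint stands for the part that bears it (a point fixed in the world has none). Each returns a list of dicts, best first, with "p" (0 to 1); they miss things now and then, are a little off and sometimes report something else, mostly with a low value. They report only what shows in the picture. A call takes as long as a camera call. They do not tell look-alikes from the thing itself.
- r.cut_out(camera, query): "pixels" (480x640 bool, what is visible of it) and "rect" ([centre column, centre row, width, height] in pixels, round what is visible of it).
The state is a dict: "t": time; "joint_pos": joint angles; "joint_vel": joint speeds; "joint_torque": joint torques, N m; "ee_pos": TCP position; "tcp_rot": TCP orientation; "ft_force": force on the tool from outside, world axes, zero at the start; "torque": the same for the moment, N m; "grip_width": finger opening in m.
Only numpy, scipy, OpenCV 4.12 (cv2) and the standard library are available. Lean on these libraries where they do the work, as an engineer would, in place of code of your own. Each camera call takes 0.05 s, during which the arm holds its last target.

## Task

Get the bench slide ready with a trial jog: first lift every parts can off the slide's platen and stand it upright, wholly on the black rubber mat. Then, on the green console, back the brass wing knob off anticlockwise to the stop where its thread starts, and turn it clockwise until it is fully home. Finally tilt the jog stick well over to the side of the small brass post, hold it there for four seconds, let it spring back to centre, and leave the cans on the mat and the jar, spanner and white tub undisturbed.

Things in the scene. Friction and masses are not known exactly. Their poses are not given: they have to be found in the camera images.
- can_a: parts can (may be absent): upright steel cylinder, 60 mm diameter, 60 mm tall, 0.22 to 0.41 kg; rigid bail on top: a level wooden bar 60 mm long, 14 mm wide, 14 mm high along own x, its centre on the can's axis 100 mm above the origin, on thin posts 25 mm either side; 33 mm of free air under the bar. Origin: centre of the underside, z up. Starts on the slide's platen.
- can_b: parts can (may be absent): upright steel cylinder, 60 mm diameter, 60 mm tall, 0.22 to 0.41 kg; rigid bail on top: a level wooden bar 60 mm long, 14 mm wide, 14 mm high along own x, its centre on the can's axis 100 mm above the origin, on thin posts 25 mm either side; 33 mm of free air under the bar. Origin: centre of the underside, z up. Starts on the slide's platen.
- can_c: parts can (may be absent): upright steel cylinder, 60 mm diameter, 60 mm tall, 0.22 to 0.41 kg; rigid bail on top: a level wooden bar 60 mm long, 14 mm wide, 14 mm high along own x, its centre on the can's axis 100 mm above the origin, on thin posts 25 mm either side; 33 mm of free air under the bar. Origin: centre of the underside, z up. Starts on the slide's platen.
- slide_base: bench slide (the stand): grey base with a flat aluminium platen 340 mm long (own x), 180 mm wide (own y), top 45 mm above the bench. Origin: centre of the base on the bench, under the platen's centre. The platen shifts up to 25 mm along own x while the jog stick is tilted, and returns with it. Fixed; to the left or right of the console.
- mat: black rubber mat, 240 x 240 mm, 3 mm thick, fixed to the bench, on the other side of the console from the slide. Origin: centre of its underside; x and y along its edges.
- console: green drive console, box 230 mm long (own x), 110 mm wide (own y), top 70 mm above the bench, fixed. Origin: centre of its underside. Jog stick at own x = -60 mm, y = 0 (end nearer the robot), wing knob at x = +65 mm, y = 0. A small brass post (12 mm diameter, 12 mm tall) on top at x = -60 mm, y = +43 mm: tilt the stick to that side, own +y.
- clutch_wing (a point): centre of the clutch knob's wing, an upright brass plate 62 mm long (this point's own x, turning with the knob), 12 mm thick, 30 mm high, on a vertical stud; 107 mm above the bench at joint 0. It sinks 1.5 mm per rad of forward turn. 22 mm of air between wing and console top, but for a hub of 26 mm diameter whose top lies 2 mm under the wing.
- clutch_knob (a joint): turn of the wing knob, rad, growing clockwise seen from above (forward). At joint 0 the wing lies along the console's own x axis. Stop at the thread start -0.8 (backed fully off, counts from -0.6), stop fully home 1.9 (counts from 1.6). Starts between -0.3 and 0.4. It needs about 0.06 Nm and stays where it is left.
- jog_ball (a point): centre of the black ball, 32 mm in diameter, on top of the jog stick; 125 mm above the bench when centred and 55 mm above the stick's pivot.
- jog_stick (a joint): tilt of the jog stick, rad: 0 upright, growing towards the brass post (console's own +y), stops at +-0.45; spring-centred, 0.6 Nm/rad (about 4 N at the ball for 0.4 rad). It pivots about the console's own x axis only. Held well over means beyond 0.28.
- oil_jar: bystander: closed jar, 60 mm in diameter, 85 mm tall, beyond the work. Origin: centre of the underside.
- spanner: bystander: spanner 160 mm long lying on the bench beyond the work.
- tub: bystander: open white tub, 90 mm across, 70 mm tall, on the right, nearer the robot. Origin: centre of the underside.
There are look-alikes about, which are no part of the job. What is shaped like the can_b but orange is not meant.

How it is judged:
On the way, in this order (a step that is already met when the one before it is completed fails the run):
1. every can stands upright on the mat, let go (x of can_a in the frame of mat between -0.095 and 0.095 m and y of can_a in the frame of mat between -0.095 and 0.095 m and z of each of can_a, can_b, can_c in the frame of mat below 0.012 m and angle between each of can_a, can_b, can_c's own z axis and vertical below 0.1 rad and linear speed of each of can_a, can_b, can_c below 0.03 m/s and contact force between each of can_a, can_b, can_c and the fingers below 0.3 N and x of can_b in the frame of mat between -0.095 and 0.095 m and y of can_b in the frame of mat between -0.095 and 0.095 m and x of can_c in the frame of mat between -0.095 and 0.095 m and y of can_c in the frame of mat between -0.095 and 0.095 m), for 0.2 s.
2. the wing knob is backed off to its thread start (value of joint clutch_knob below -0.6 rad), for 0.1 s.
3. the wing knob is turned forward fully home (value of joint clutch_knob above 1.6 rad), for 0.1 s.
4. the jog stick is held over to the side of the brass post for 3 s (value of joint jog_stick above 0.28 rad), for 3 s.
5. the jog stick is back at centre (value of joint jog_stick between -0.06 and 0.06 rad), for 0.3 s.
At the end, for the whole second after the job is handed in: every present can stands upright (within 0.1 rad) and at rest on the mat, its axis within 95 mm of the mat's centre along each edge direction; wing knob home (joint above 1.6); jog stick centred (within 0.06 rad) (all of step 1 and all of step 5 and value of joint clutch_knob above 1.6 rad); the robot touches nothing.
It fails at once if the oil_jar is pushed more than 40 mm (distance of oil_jar from where it was at the start of the episode above 0.04 m).
It fails at once if the spanner is pushed more than 40 mm (distance of spanner from where it was at the start of the episode above 0.04 m).
It fails at once if the tub is pushed more than 40 mm (distance of tub from where it was at the start of the episode above 0.04 m).
Of can_a, can_b, can_c only 2 to 3 are there at a start; the rules pass over those that are not, and their reading is None.
At some moment in a run one of can_a, can_b, can_c may be knocked a few centimetres aside while the robot is not near it.
It also fails if it takes over 208 s, if anything falls off the work surface, if the arm or the gripper's body presses on something with over 40 N, if the wrist force passes 120 N, or if a joint passes its speed limit or range.

## Working session

There is one attempt and no reset: what is moved stays moved. The work goes in short steps, Python scripts to look and compute and a shell command to move; the robot and the scene stay as the last step left them, time stands still between calls to the robot, and variables do not carry over. Pictures are saved under pics/ and viewed, and the job is handed in when it is done.

```bash
ls; mkdir -p pics
python3 - <<'E'
from bench import r
import cv2,numpy as np
o=r.get_obs();print({k:np.round(v,3).tolist() for k,v in o.items()})
for n in("scene","top"):
    c=r.capture(n);cv2.imwrite(f"pics/{n}0.png",c["img"]);print(n,c["K"].round(1).tolist(),c["rvec"],c["tvec"])
E
```

```text
pics
{'t': 0.0, 'joint_pos': [-1.371, 0.159, 1.598, 0.0, 1.386, -0.21], 'joint_vel': [-0.0, -0.001, -0.001, -0.0, -0.002, 0.001], 'joint_torque': [-0.001, -38.557, -32.211, 0.07, 0.038, -0.0], 'ee_pos': [0.229, -0.527, 0.182], 'tcp_rot': [-0.144, 0.693, -0.692, 0.144], 'ft_force': [-0.431, -0.467, -0.302], 'torque': [-0.075, -0.004, 0.036], 'grip_width': 0.092}
scene [[458.9, 0.0, 321.5], [0.0, 458.9, 236.8], [0.0, 0.0, 1.0]] [ 1.97627186  1.4368789  -0.6005965 ] [-0.08559757 -0.3209852   1.57855482]
top [[467.2, 0.0, 317.8], [0.0, 467.2, 245.2], [0.0, 0.0, 1.0]] [ 2.16938922 -2.12795308  0.15119021] [-0.09542287  0.57136098  0.94171297]
```

View pics/scene0.png

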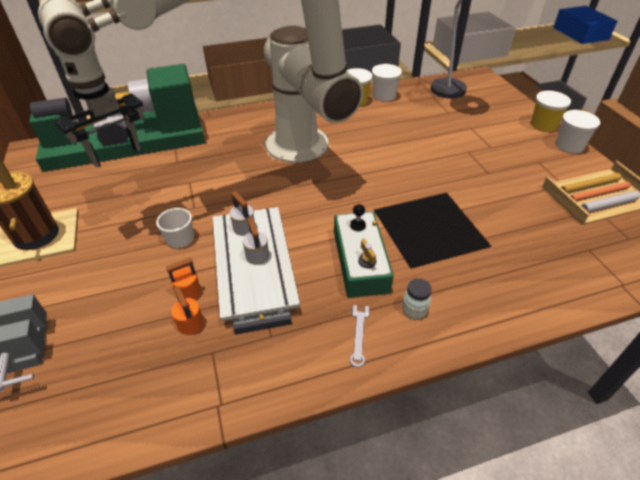

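View pics/top0.png

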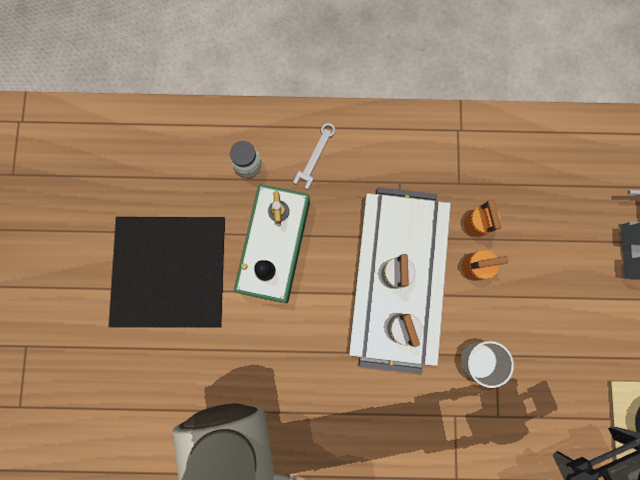

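Top view: the steel cans are at about (399,271) and (405,330) on the platen. The look-alikes are orange cans at (484,220) and (483,265) on the bench, which are not meant. The mat is at (168,272), the console at (272,243), the jog ball at (264,270), the wing at (278,208), and the brass post at (244,266).

```bash
cat > h.py <<'E'
from bench import r
import cv2,numpy as np
from scipy.spatial.transform import Rotation as R
def cloud(n="top"):
    c=r.capture(n); z=c["z_map"]; K=c["K"]
    v,u=np.mgrid[:480,:640]
    P=np.stack([(u-K[0,2])/K[0,0]*z,(v-K[1,2])/K[1,1]*z,z],-1)
    M=R.from_rotvec(np.ravel(c["rvec"])).as_matrix()
    W=(P-np.ravel(c["tvec"]))@M
    W[z<=0]=np.nan
    return c["img"],W
def pose():
    o=r.get_obs(); return o
E
python3 - <<'E'
from h import *
img,W=cloud("top")
hsv=cv2.cvtColor(img,cv2.COLOR_BGR2HSV)
def rect(m,name):
    p=W[m][:,:2]; p=p[~np.isnan(p).any(1)]
    rr=cv2.minAreaRect(p.astype(np.float32)*1000); print(name,np.round(rr[0],1),np.round(rr[1],1),round(rr[2],1),len(p))
    return rr
u=np.arange(640)[None];v=np.arange(480)[:,None]
m=(hsv[...,2]<45)&(u<235)&(u>100)&(v>205)&(v<335)&(abs(W[...,2])<.015)
rect(m,"mat")
m=(abs(W[...,2]-.07)<.006)&(u>225)&(u<320)&(v>170)&(v<310); rect(m,"console top")
m=(abs(W[...,2]-.045)<.006)&(u>340)&(u<460)&(v>180)&(v<380); rect(m,"platen")
m=(W[...,2]>.09)&(W[...,2]<.125)&(u>380)&(u<430)&(v>240)&(v<300); print(np.nanmedian(W[m],0))
for name,(a,b,c_,d),zz in (("can1",(375,430,245,300),(.14,.17)),("can2",(380,430,302,355),(.14,.17)),("wing",(260,300,180,230),(.09,.13)),("ball",(245,285,252,290),(.12,.15)),("post",(236,252,258,274),(.076,.1)),("canbody1",(375,430,245,300),(.095,.115)),("canbody2",(380,430,302,355),(.095,.115)),):
    m=(W[...,2]>zz[0])&(W[...,2]<zz[1])&(u>a)&(u<b)&(v>c_)&(v<d)
    if m.sum()>4:
        rect(m,name); print("   mean",np.nanmean(W[m],0).round(4),"zmax",np.nanmax(W[m][:,2]).round(4))
cv2.imwrite("pics/c1.png",cv2.resize(img[180:380,220:520],None,fx=2.6,fy=2.6,interpolation=cv2.INTER_CUBIC))
E
```

```text
mat [516.8 239.7] [237.3 239.3] 1.1 10443
console top [573.8  10.7] [110.2 230. ] 79.3 5114
platen [ 508.7 -257. ] [181.  340.4] 84.4 12354
[ 0.51397878 -0.2357978   0.10458693]
can1 [ 514.6 -243.9] [13.6 60. ] 89.4 260
   mean [ 0.5143 -0.2438  0.1511] zmax 0.1563
can2 [ 404.5 -256.7] [60.4 14.9] 18.3 279
   mean [ 0.4047 -0.2558  0.1508] zmax 0.1564
wing [637.2  -1.8] [60.2 24.2] 18.9 251
   mean [ 0.6353 -0.0025  0.1175] zmax 0.1289
ball [515.   21.1] [30.6 28.8] 3.4 220
   mean [0.514  0.0206 0.1357] zmax 0.1438
post [523.5  63.3] [10.6  9.9] 4.2 29
   mean [0.5229 0.0634 0.0817] zmax 0.0858
canbody1 [ 513.2 -243.9] [59.5 57.2] 75.3 511
   mean [ 0.5138 -0.2401  0.1045] zmax 0.1137
canbody2 [ 405.1 -255.9] [58.8 59. ] 47.2 538
   mean [ 0.4039 -0.2521  0.1044] zmax 0.1127
```

View pics/c1.png

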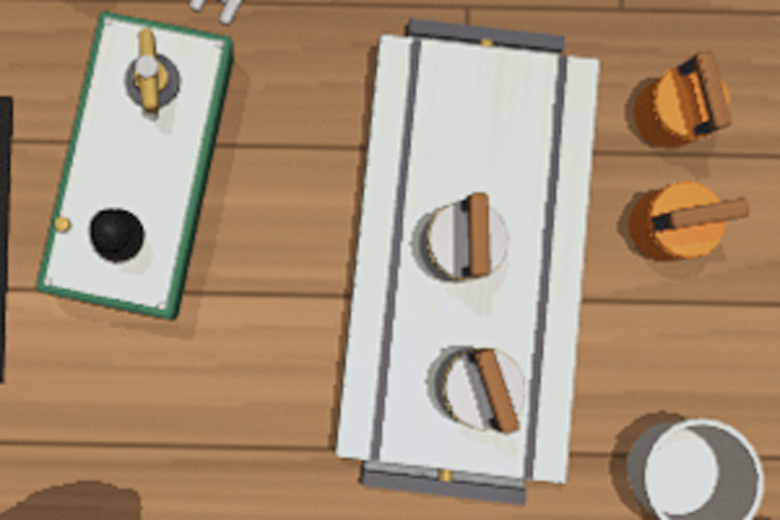

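Run:
```python
from h import *
o=pose();M=R.from_quat(o["tcp_rot"]).as_matrix();print(M.round(3), "jaw yaw",np.degrees(np.arctan2(M[1,2],M[0,2])))
img,W=cloud("top")
u=np.arange(640)[None];v=np.arange(480)[:,None]
def pca(p):
    p=p[~np.isnan(p).any(1)];e,V=np.linalg.eigh(np.cov(p[:,:2].T));d=V[:,1]*np.sign(V[0,1]);return np.degrees(np.arctan2(d[1],d[0])).round(1),p.mean(0).round(4)
for a,b in((.108,.124),(.114,.124),(.117,.124)):
    m=(W[...,2]>a)&(W[...,2]<b)&(u>260)&(u<300)&(v>180)&(v<230);print("wing",pca(W[m]),m.sum())
for n,(a,b) in (("c1",(245,300)),("c2",(302,355))):
    m=(W[...,2]>.147)&(u>375)&(u<430)&(v>a)&(v<b);print(n,pca(W[m]))
```

```text
[[-0.917 -0.     0.398]
 [-0.398  0.001 -0.917]
 [-0.    -1.    -0.001]] jaw yaw -66.5185713567073
wing (np.float64(5.3), array([ 0.6357, -0.0022,  0.1205])) 148
wing (np.float64(5.2), array([ 0.6369, -0.0018,  0.1213])) 136
wing (np.float64(4.9), array([ 0.6374, -0.0016,  0.1215])) 132
c1 (np.float64(0.6), array([ 0.515 , -0.244 ,  0.1513]))
c2 (np.float64(18.9), array([ 0.4047, -0.2563,  0.1512]))
```

```bash
python3 -m crank '[[25,38,5,-0.012,-1],[25,38,5,-0.012,-1],[25,39,0,-0.012,-1],[25,39,0,-0.012,-1],[25,39,0,-0.012,-1],[25,39,0,-0.012,-1],[25,39,0,-0.012,-1],[0,0,0,0,-1],[0,0,0,0,-1]]' 20
python3 - <<'E'
from h import *
o=pose();print(o["ee_pos"].round(4),o["joint_pos"].round(2))
c=r.capture("wrist");cv2.imwrite("pics/w1.png",c["img"])
img,W=cloud("scene");cv2.imwrite("pics/s1.png",cv2.resize(img[150:350,150:450],None,fx=2.6,fy=2.6))
E
```

```text
t: 1.1
ee_pos: [0.4042, -0.2559, 0.1932]
tcp_rot: [0.116, -0.697, 0.698, -0.115]
ft_force: [-0.1, -0.2, 0.8]
grip_width: 0.0918
[ 0.4042 -0.2559  0.1932] [-0.82 -0.1   1.85 -0.    1.4   0.43]
```

View pics/w1.png

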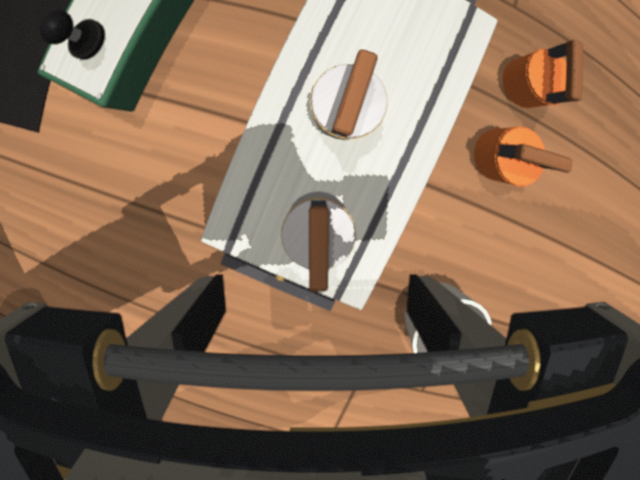

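View pics/s1.png

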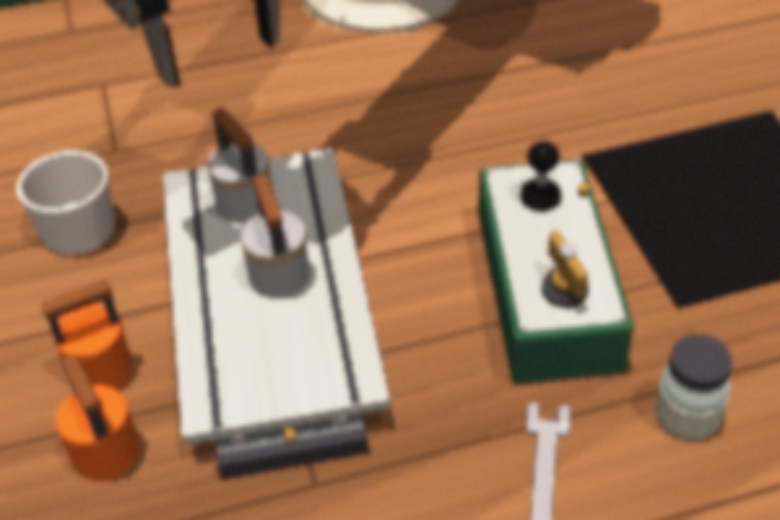

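```bash
python3 -m crank '[[0,0,-25,0,-1],[0,0,-25,0,-1],[0,0,-17,0,-1],[0,0,0,0,-1],[0,0,0,0,1],[0,0,0,0,1],[0,0,0,0,1],[0,0,0,0,1],[0,0,0,0,1],[0,0,0,0,1]]' 30;  python3 -m crank '[[0,0,15,0,1],[0,0,25,0,1],[0,0,0,0,1]]'
python3 - <<'E'
from h import *
img,W=cloud("scene");cv2.imwrite("pics/s2.png",cv2.resize(img[150:350,150:450],None,fx=2.6,fy=2.6))
E
```

```text
t: 2.2
ee_pos: [0.4042, -0.2564, 0.1265]
tcp_rot: [0.115, -0.698, 0.698, -0.115]
ft_force: [-0.5, 0.4, -0.3]
grip_width: 0.0462
t: 2.5
ee_pos: [0.4058, -0.258, 0.1696]
tcp_rot: [0.113, -0.696, 0.7, -0.116]
ft_force: [0.2, -0.0, 0.7]
grip_width: 0.0219
```

View pics/s2.png

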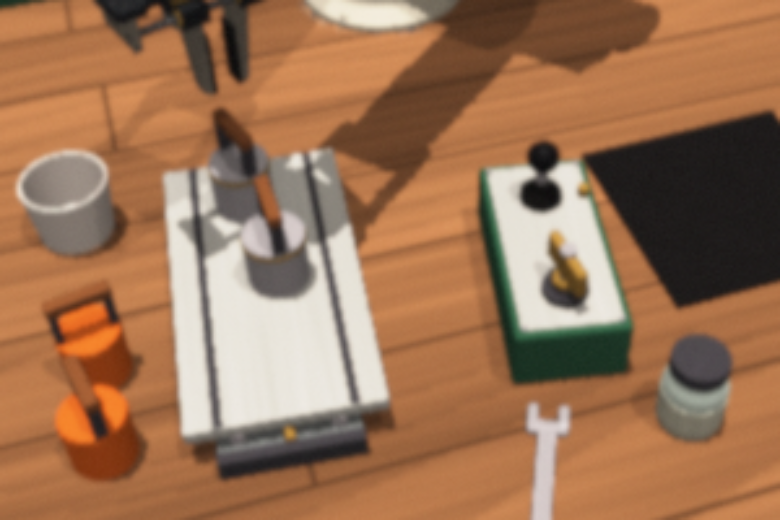

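```bash
python3 -m crank '[[0,0,0,0,-1],[0,0,0,0,-1],[0,0,0,0,-1],[0,0,0,0,-1],[0,0,0,0,-1],[0,0,0,0,-1],[0,0,-20,0,-1],[-1,1,-23,0,-1],[0,0,0,0,0],[0,0,0,0,1]]' 30;  python3 -m crank '[[0,0,0,0,1],[0,0,0,0,1],[0,0,0,0,1],[0,0,0,0,1],[0,0,0,0,1],[0,0,0,0,1],[0,0,0,0,1],[0,0,0,0,1],[0,0,0,0,1],[0,0,0,0,1]]'
```

```text
t: 3.55
ee_pos: [0.403, -0.2553, 0.1235]
tcp_rot: [-0.115, 0.698, -0.698, 0.115]
ft_force: [0.3, -0.6, 0.7]
grip_width: 0.0679
t: 4.55
ee_pos: [0.4031, -0.2554, 0.1233]
tcp_rot: [-0.115, 0.698, -0.698, 0.115]
ft_force: [0.2, -0.3, -0.6]
grip_width: 0.0006
```

Run:
```python
from h import *
for n in("scene","top"):
    img,W=cloud(n);cv2.imwrite(f"pics/{n}3.png",img)
c=r.capture("wrist");cv2.imwrite("pics/w3.png",c["img"])
```

```text
(no output)
```

View pics/scene3.png

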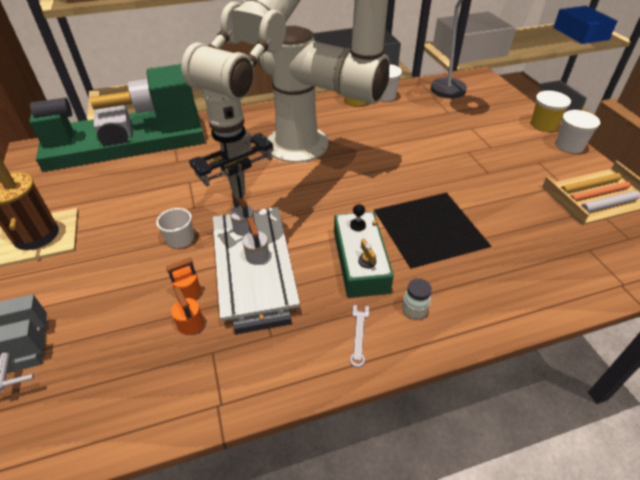

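View pics/w3.png

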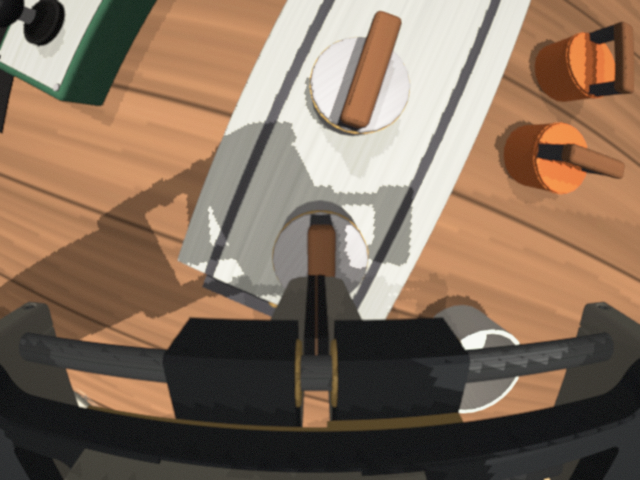

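View pics/top3.png

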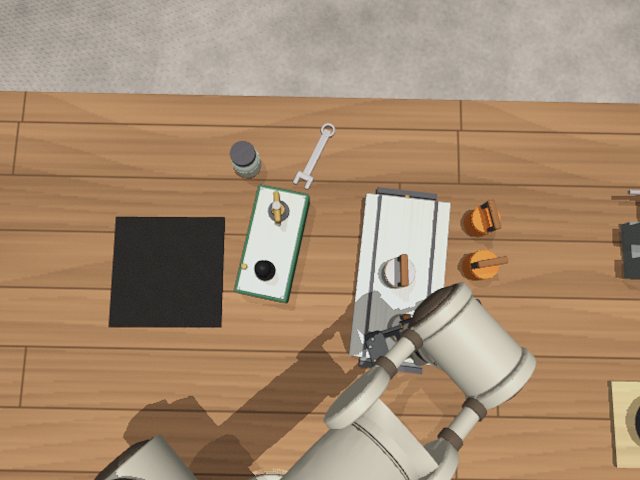

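Run:
```python
from h import *
o=pose();print(o["ee_pos"].round(4))
for n in("scene","top"):
    c=r.capture(n)
    pts=np.array([o["ee_pos"],[.4047,-.2563,.152],[.515,-.244,.152],[.4047,-.2563,.045]])
    q=cv2.projectPoints(pts,np.array(c["rvec"],float),np.array(c["tvec"],float),c["K"],None)[0].reshape(-1,2);print(n,q.round(0).tolist())
    im=c["img"].copy()
    big=cv2.resize(im,None,fx=4,fy=4,interpolation=cv2.INTER_CUBIC)
    for p,col in zip(q,[(0,0,255),(255,0,0),(0,255,0),(255,0,255)]): cv2.circle(big,tuple(int(4*x+2) for x in p),4,col,1)
    p=q[1]*4; x0,y0=int(p[0])-250,int(p[1])-250; cv2.imwrite(f"pics/{n}4.png",big[max(y0,0):y0+500,max(x0,0):x0+500])
img,W=cloud("scene")
u=np.arange(640)[None];v=np.arange(480)[:,None]
hsv=cv2.cvtColor(img,cv2.COLOR_BGR2HSV)
m=(u>225)&(u<280)&(v>170)&(v<270)&(hsv[...,0]<15)&(hsv[...,1]>90)&(W[...,2]>.12)
print(m.sum())
for k in np.argwhere(m)[::12]: print(k,W[k[0],k[1]].round(3))
```

```text
[ 0.4031 -0.2554  0.1233]
scene [[240.0, 205.0], [239.0, 197.0], [253.0, 225.0], [244.0, 228.0]]
top [[407.0, 331.0], [411.0, 330.0], [404.0, 270.0], [400.0, 328.0]]
275
[171 244] [ 0.409 -0.234  0.229]
[176 244] [ 0.408 -0.236  0.214]
[182 244] [ 0.405 -0.238  0.194]
[188 244] [ 0.408 -0.24   0.179]
[194 232] [ 0.385 -0.27   0.149]
[197 232] [ 0.383 -0.271  0.138]
[198 240] [ 0.411 -0.254  0.152]
[199 242] [ 0.417 -0.25   0.153]
[200 244] [ 0.42  -0.246  0.151]
[202 233] [ 0.384 -0.271  0.122]
[203 240] [ 0.423 -0.257  0.147]
[204 245] [ 0.433 -0.246  0.149]
[206 245] [ 0.431 -0.247  0.141]
[218 252] [ 0.493 -0.241  0.153]
[220 252] [ 0.499 -0.242  0.152]
[222 251] [ 0.505 -0.246  0.152]
[224 251] [ 0.511 -0.247  0.152]
[226 249] [ 0.494 -0.251  0.131]
[227 255] [ 0.524 -0.24   0.151]
[229 253] [ 0.53  -0.246  0.152]
[231 252] [ 0.534 -0.25   0.151]
[233 252] [ 0.542 -0.251  0.152]
[235 254] [ 0.546 -0.248  0.148]
```

View pics/scene4.png

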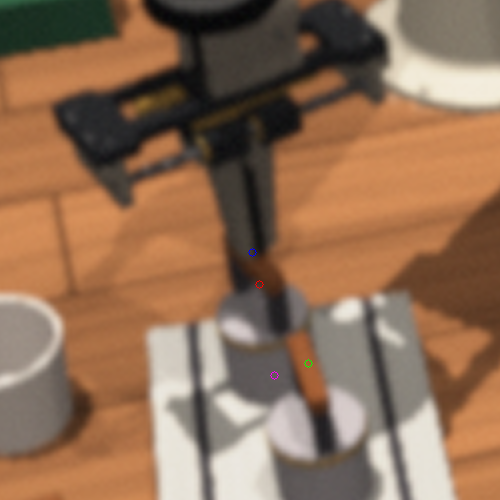

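View pics/top4.png

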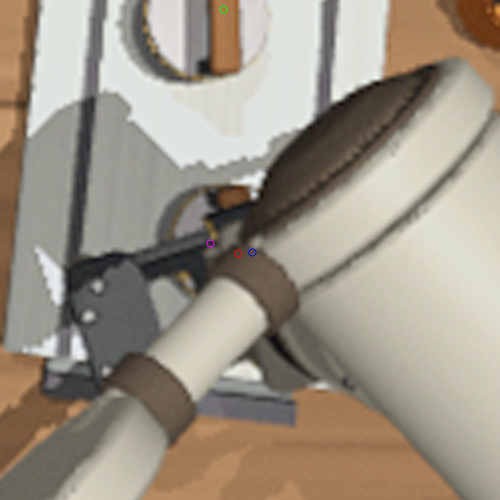

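Run:
```python
from h import *
img,W=cloud("scene")
for v in range(165,215,4):
    print(v,[(u,)+tuple((W[v,u]*1000).round(0).astype(int)) for u in range(226,256,3) if not np.isnan(W[v,u,0])])
o=pose();c=r.capture("wrist");T=c["T_tool_cam"];K=c["K"];print(T.round(3),K.round(1))
z=c["z_map"];v,u=np.mgrid[:480,:640];dx=(u-K[0,2])/K[0,0];dy=(v-K[1,2])/K[1,1];th=np.hypot(dx,dy)
s=np.tan(th)/np.maximum(th,1e-9)
P=np.stack([dx*s*z,dy*s*z,z],-1);Q=P@T[:3,:3].T+T[:3,3]
WW=Q@R.from_quat(o["tcp_rot"]).as_matrix().T+o["ee_pos"]
for v in range(180,420,15): print(v,[(u,z[v,u].round(3))+tuple((WW[v,u]*1000).round(0).astype(int)) for u in (300,308,318,328,335)])
```

```text
165 [(226, np.int64(430), np.int64(-274), np.int64(271)), (229, np.int64(427), np.int64(-267), np.int64(267)), (232, np.int64(429), np.int64(-261), np.int64(267)), (235, np.int64(435), np.int64(-255), np.int64(269)), (238, np.int64(424), np.int64(-247), np.int64(260)), (241, np.int64(430), np.int64(-241), np.int64(263)), (244, np.int64(430), np.int64(-234), np.int64(261)), (247, np.int64(429), np.int64(-227), np.int64(259)), (250, np.int64(423), np.int64(-220), np.int64(253)), (253, np.int64(78), np.int64(-169), np.int64(2))]
169 [(226, np.int64(436), np.int64(-276), np.int64(264)), (229, np.int64(441), np.int64(-270), np.int64(266)), (232, np.int64(439), np.int64(-263), np.int64(263)), (235, np.int64(439), np.int64(-256), np.int64(262)), (238, np.int64(432), np.int64(-249), np.int64(255)), (241, np.int64(427), np.int64(-242), np.int64(250)), (244, np.int64(429), np.int64(-235), np.int64(250)), (247, np.int64(94), np.int64(-191), np.int64(3)), (250, np.int64(90), np.int64(-181), np.int64(-2)), (253, np.int64(96), np.int64(-173), np.int64(0))]
173 [(226, np.int64(432), np.int64(-278),
[... 11011 characters left out ...]
.074), np.int64(422), np.int64(-245), np.int64(260)), (308, np.float32(0.075), np.int64(422), np.int64(-247), np.int64(259)), (318, np.float32(0.074), np.int64(423), np.int64(-249), np.int64(260)), (328, np.float32(0.075), np.int64(424), np.int64(-251), np.int64(259)), (335, np.float32(0.07), np.int64(427), np.int64(-251), np.int64(263))]
405 [(300, np.float32(0.073), np.int64(420), np.int64(-246), np.int64(262)), (308, np.float32(0.38), np.int64(215), np.int64(-310), np.int64(-1)), (318, np.float32(0.38), np.int64(219), np.int64(-320), np.int64(-1)), (328, np.float32(0.381), np.int64(222), np.int64(-331), np.int64(-1)), (335, np.float32(0.072), np.int64(423), np.int64(-253), np.int64(263))]
```

```bash
cat >> h.py <<'E'
def wcloud():
    o=r.get_obs();c=r.capture("wrist");T=c["T_tool_cam"];K=c["K"]
    z=c["z_map"];v,u=np.mgrid[:480,:640];dx=(u-K[0,2])/K[0,0];dy=(v-K[1,2])/K[1,1];th=np.hypot(dx,dy)
    s=np.tan(th)/np.maximum(th,1e-9)
    P=np.stack([dx*s*z,dy*s*z,z],-1);Q=P@T[:3,:3].T+T[:3,3];Q[z<=0]=np.nan
    return c["img"],Q,Q@R.from_quat(o["tcp_rot"]).as_matrix().T+o["ee_pos"],o
E
python3 -m crank '[[0,0,40,0,1],[0,0,40,0,1],[0,0,0,0,1],[0,0,0,0,1]]'
python3 - <<'E'
from h import *
img,Q,W,o=wcloud();cv2.imwrite("pics/w5.png",img)
m=(abs(Q[...,0])<.025)&(abs(Q[...,2])<.04)&(Q[...,1]>-.08)&(Q[...,1]<.03)
q=Q[m];print(len(q),np.nanmax(q[:,1]),q[np.argsort(-q[:,1])[:10]].round(3))
img,W=cloud("scene");cv2.imwrite("pics/s5.png",cv2.resize(img[90:290,150:350],None,fx=3,fy=3))
E
```

```text
t: 5.35
ee_pos: [0.4035, -0.2559, 0.2041]
tcp_rot: [0.114, -0.697, 0.698, -0.115]
ft_force: [-0.2, -0.1, -0.4]
grip_width: 0.0004
3020 -0.02983469476438927 [[-0.01  -0.03   0.003]
 [-0.01  -0.03  -0.004]
 [-0.01  -0.03  -0.004]
 [-0.01  -0.03  -0.002]
 [-0.01  -0.031 -0.007]
 [-0.011 -0.031 -0.001]
 [-0.011 -0.031  0.003]
 [-0.011 -0.031  0.004]
 [-0.01  -0.031 -0.005]
 [-0.011 -0.031  0.   ]]
```

View pics/s5.png

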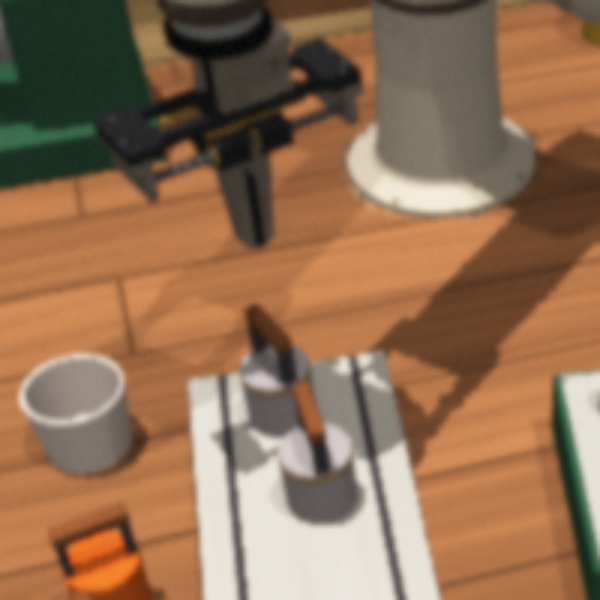

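View pics/w5.png

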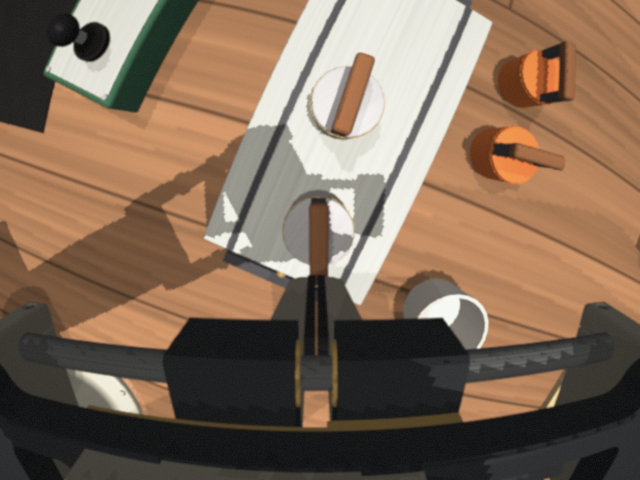

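The visible fingertips sit 30 mm behind the reported TCP. The wrist and scene clouds both show this, and the jaws shut above the bar. From here I'll command z 30 mm lower than nominal.

```bash
python3 -m crank '[[0,0,0,0,-1],[0,0,0,0,-1],[0,0,0,0,-1],[0,0,0,0,-1],[0,0,0,0,-1],[0,0,0,0,-1],[0,0,0,0,-1],[0,0,0,0,-1],[0,0,0,0,-1],[0,0,0,0,-1]]' 30;  python3 -m crank '[[0,0,-35,0,-1],[0,0,-35,0,-1],[1,-1,-25,0,-1],[0,0,-13,0,-1],[0,0,0,0,-1]]'
python3 - <<'E'
from h import *
img,W=cloud("scene");cv2.imwrite("pics/s6.png",cv2.resize(img[90:290,150:350],None,fx=3,fy=3))
E
```

```text
t: 6.45
ee_pos: [0.4031, -0.2554, 0.2033]
tcp_rot: [0.115, -0.698, 0.698, -0.115]
ft_force: [0.1, -0.5, -0.2]
grip_width: 0.0785
t: 6.95
ee_pos: [0.4031, -0.2553, 0.0937]
tcp_rot: [-0.115, 0.699, -0.697, 0.114]
ft_force: [-0.5, -0.4, -0.5]
grip_width: 0.0917
```

View pics/s6.png

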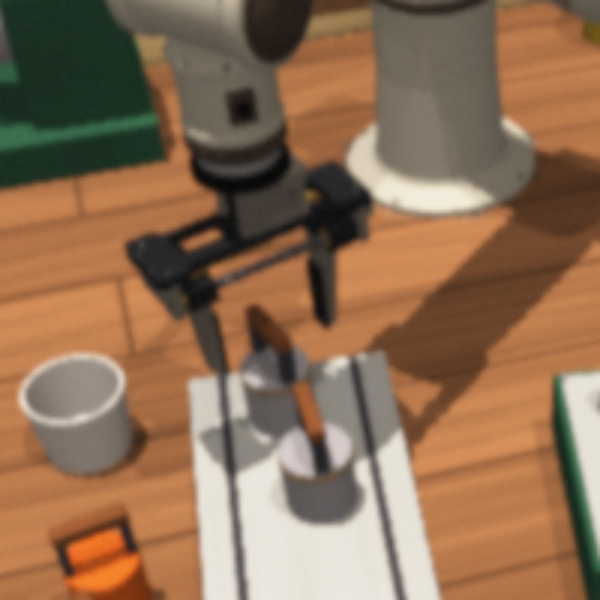

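Now the fingers straddle the bar at the right height. I'll close.

```bash
python3 -m crank '[[0,0,0,0,1],[0,0,0,0,1],[0,0,0,0,1],[0,0,0,0,1],[0,0,0,0,1],[0,0,0,0,1],[0,0,0,0,1],[0,0,0,0,1],[0,0,0,0,1],[0,0,0,0,1]]' 40; python3 -m crank '[[0,0,0,0,1],[0,0,0,0,1],[0,0,0,0,1],[0,0,20,0,1],[0,0,30,0,1],[0,0,30,0,1],[0,0,0,0,1]]'
python3 - <<'E'
from h import *
img,W=cloud("scene");cv2.imwrite("pics/s7.png",cv2.resize(img[90:290,150:350],None,fx=3,fy=3))
E
```

```text
t: 8.0
ee_pos: [0.4042, -0.2565, 0.0954]
tcp_rot: [0.115, -0.698, 0.698, -0.115]
ft_force: [0.7, -0.6, 1.0]
grip_width: 0.014
t: 8.7
ee_pos: [0.406, -0.2583, 0.1791]
tcp_rot: [0.113, -0.696, 0.7, -0.116]
ft_force: [0.8, -0.5, -2.6]
grip_width: 0.0137
```

View pics/s7.png

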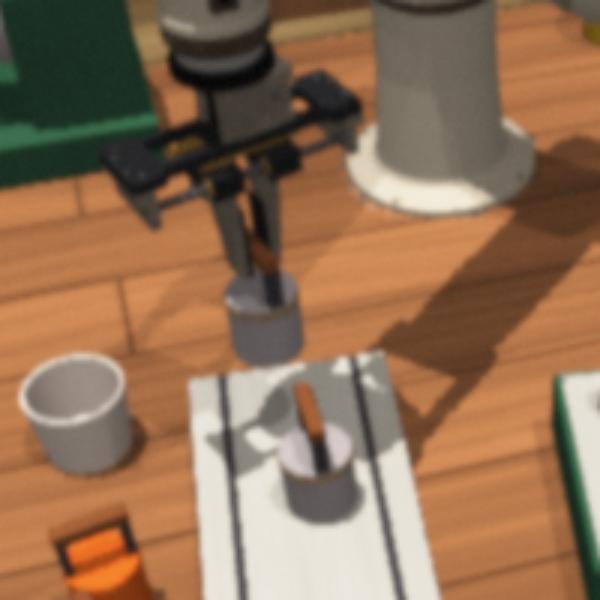

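```bash
python3 -m crank '[[0,5,30,0,1],[0,20,30,0,1],[5,35,0,-0.03,1],[6,40,0,-0.03,1],[6,40,0,-0.03,1],[6,40,0,-0.03,1],[6,40,0,-0.03,1],[6,40,0,-0.03,1],[6,40,0,-0.03,1],[6,40,0,-0.03,1]]'; python3 -m crank '[[6,40,0,-0.03,1],[6,40,0,-0.03,1],[5,40,0,-0.03,1],[2,30,0,0,1],[1,7,0,0,1],[0,0,0,0,1],[0,0,0,0,1]]'
```

```text
t: 9.75
ee_pos: [0.4496, 0.0855, 0.2324]
tcp_rot: [-0.031, 0.707, -0.706, 0.028]
ft_force: [1.0, -0.1, -3.2]
grip_width: 0.0137
t: 10.45
ee_pos: [0.4705, 0.2395, 0.2338]
tcp_rot: [-0.001, -0.707, 0.708, 0.003]
ft_force: [1.1, 0.1, -3.2]
grip_width: 0.0135
```

```bash
python3 -m crank '[[0,0,-40,0,1],[0,0,-40,0,1],[0,0,-40,0,1],[0,0,-35,0,1],[0,0,-15,0,1],[0,0,-7,0,1],[0,0,-3,0,1],[0,0,0,0,1]]'
python3 - <<'E'
from h import *
img,W=cloud("scene");cv2.imwrite("pics/s8.png",cv2.resize(img[90:290,340:540],None,fx=3,fy=3))
E
```

```text
t: 11.25
ee_pos: [0.4719, 0.2402, 0.0561]
tcp_rot: [0.002, 0.707, -0.707, -0.001]
ft_force: [0.0, 0.3, -3.5]
grip_width: 0.0134
```

View pics/s8.png

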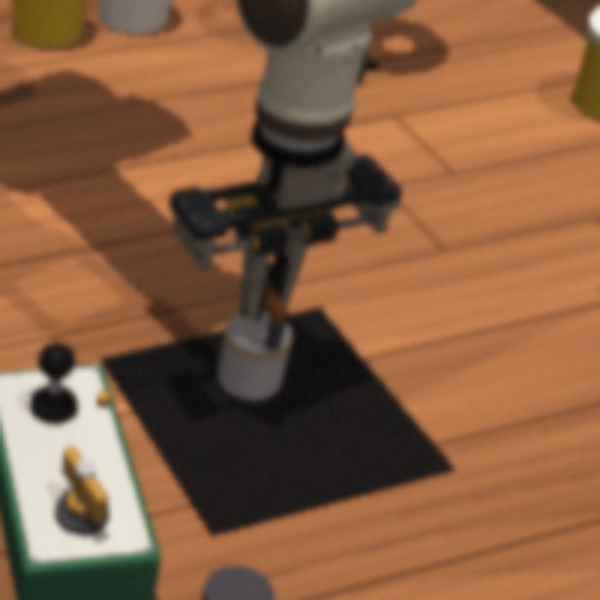

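```bash
python3 -m crank '[[0,0,-2,0,1],[0,0,-2,0,1],[0,0,0,0,1]]'; python3 -m crank '[[0,0,0,0,-1],[0,0,0,0,-1],[0,0,0,0,-1],[0,0,0,0,-1],[0,0,0,0,-1],[0,0,0,0,-1],[0,0,30,0,-1],[0,0,40,0,-1],[0,0,40,0,-1],[0,0,40,0,-1]]'; python3 -m crank '[[-3,-35,20,0,-1],[0,-40,0,0,-1],[5,-40,0,0,-1],[5,-40,0,0,-1],[5,-40,0,0,-1],[5,-40,0,0,-1],[5,-40,0,0,-1],[5,-40,0,0,-1],[5,-40,0,0,-1],[5,-40,0,0,-1]]'
```

```text
t: 11.6
ee_pos: [0.4725, 0.2408, 0.0532]
tcp_rot: [0.002, 0.707, -0.707, -0.0]
ft_force: [-1.4, -0.7, 4.3]
grip_width: 0.0135
t: 12.6
ee_pos: [0.4707, 0.2406, 0.2028]
tcp_rot: [-0.001, -0.707, 0.707, 0.002]
ft_force: [0.6, -0.4, -0.2]
grip_width: 0.0912
t: 13.6
ee_pos: [0.508, -0.1561, 0.2213]
tcp_rot: [0.002, 0.707, -0.707, -0.001]
ft_force: [-0.2, 0.8, 1.1]
grip_width: 0.0919
```

Run:
```python
from h import *
def pca(p):
    p=p[~np.isnan(p).any(1)];e,V=np.linalg.eigh(np.cov(p[:,:2].T));d=V[:,1]*np.sign(V[0,1]);return np.degrees(np.arctan2(d[1],d[0])).round(1),((p.max(0)+p.min(0))/2).round(4),p.mean(0).round(4),len(p)
def box(W,x,y,z): return (W[...,0]>x[0])&(W[...,0]<x[1])&(W[...,1]>y[0])&(W[...,1]<y[1])&(W[...,2]>z[0])&(W[...,2]<z[1])
img,Q,W,o=wcloud();cv2.imwrite("pics/w9.png",img);print(o["ee_pos"],o["joint_pos"])
m=box(W,(.46,.57),(-.3,-.19),(.142,.158));
if m.any(): print("wrist can1",pca(W[m]))
for n in("scene","top"):
    img,W=cloud(n);cv2.imwrite(f"pics/{n}9.png",img)
    m=box(W,(.46,.57),(-.3,-.19),(.142,.158))
    if m.any(): print(n,"can1",pca(W[m]))
    m=box(W,(.40,.63),(.13,.35),(.097,.115))
    if m.any(): print(n,"mat can",pca(W[m]))
```

```text
[ 0.50800191 -0.15606692  0.22129629] [-5.25746242e-01  2.04573445e-02  1.66921314e+00  1.57007081e-04
  1.45174679e+00  1.04947302e+00]
wrist can1 (np.float64(0.7), array([ 0.5165, -0.2444,  0.1478]), array([ 0.518 , -0.2432,  0.1503]), 1405)
scene can1 (np.float64(0.6), array([ 0.5168, -0.2447,  0.1491]), array([ 0.5205, -0.245 ,  0.1511]), 127)
scene mat can (np.float64(0.6), array([0.4743, 0.2396, 0.106 ]), array([0.4779, 0.2377, 0.1077]), 120)
top mat can (np.float64(-0.6), array([0.4723, 0.2405, 0.1065]), array([0.4723, 0.2387, 0.1088]), 267)
```

View pics/scene9.png

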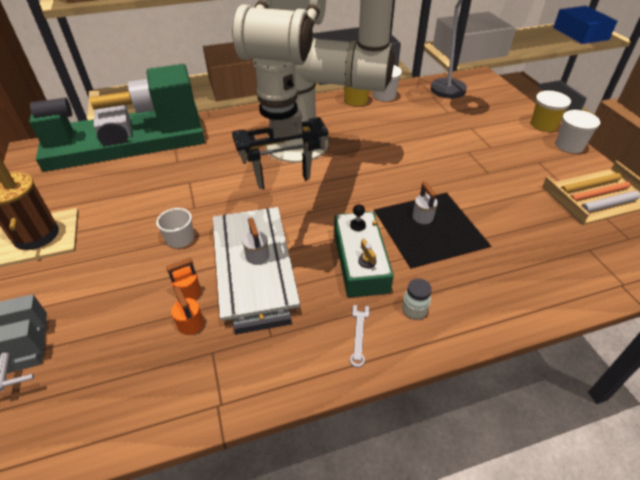

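```bash
python3 -m crank '[[4,-44,0,0.01,-1],[4,-44,0,0,-1],[0,0,-25,0,-1],[0,0,-40,0,-1],[0,0,-40,0,-1],[0,0,-21,0,-1],[0,0,0,0,-1],[0,0,0,0,1],[0,0,0,0,1],[0,0,0,0,1]]' 40;  python3 -m crank '[[0,0,0,0,1],[0,0,0,0,1],[0,0,0,0,1],[0,0,0,0,1],[0,0,0,0,1],[0,0,0,0,1],[0,0,0,0,1],[0,0,0,0,1],[0,0,0,0,1],[0,0,0,0,1]]'
```

```text
t: 14.75
ee_pos: [0.5174, -0.243, 0.0974]
tcp_rot: [0.001, -0.706, 0.708, -0.003]
ft_force: [-0.5, -0.4, 0.9]
grip_width: 0.0706
t: 15.75
ee_pos: [0.516, -0.2425, 0.0953]
tcp_rot: [0.002, -0.707, 0.707, -0.002]
ft_force: [-0.6, -0.3, -0.4]
grip_width: 0.0137
```

```bash
python3 -m crank '[[0,0,20,0,1],[0,0,40,0,1],[0,0,40,0,1],[0,10,40,0,1],[2,30,0,0,1],[4,40,0,0,1],[4,40,0,0,1],[4,40,0,0,1],[4,40,0,0,1],[4,40,0,0,1]]'; python3 -m crank '[[4,40,0,0,1],[4,40,0,0,1],[4,40,0,0,1],[4,40,0,0,1],[4,40,0,0,1],[4,40,0,0,1],[0,30,0,0,1],[0,14,0,0,1],[0,0,0,0,1],[0,0,0,0,1]]'
```

```text
t: 16.75
ee_pos: [0.5372, -0.0004, 0.2343]
tcp_rot: [-0.003, 0.707, -0.707, 0.001]
ft_force: [0.8, 0.2, -3.4]
grip_width: 0.0136
t: 17.75
ee_pos: [0.5618, 0.2806, 0.2347]
tcp_rot: [0.002, -0.707, 0.708, -0.002]
ft_force: [-0.7, 0.4, -3.9]
grip_width: 0.0138
```

```bash
python3 -m crank '[[0,-30,0,0,1],[0,-10,0,0,1],[0,0,-40,0,1],[0,0,-40,0,1],[0,0,-40,0,1],[0,0,-35,0,1],[0,0,-15,0,1],[0,0,-7,0,1],[0,0,-3,0,1],[0,0,0,0,1]]'; python3 -m crank '[[0,0,-2,0,1],[0,0,-2,0,1],[0,0,0,0,1]]'
```

```text
t: 18.75
ee_pos: [0.5635, 0.2417, 0.057]
tcp_rot: [-0.001, 0.707, -0.707, 0.003]
ft_force: [-0.3, -0.1, -3.2]
grip_width: 0.0134
t: 19.05
ee_pos: [0.5635, 0.2418, 0.0531]
tcp_rot: [-0.001, 0.707, -0.707, 0.003]
ft_force: [0.3, -1.1, 2.8]
grip_width: 0.0137
```

```bash
python3 -m crank '[[0,0,0,0,-1],[0,0,0,0,-1],[0,0,0,0,-1],[0,0,0,0,-1],[0,0,0,0,-1],[0,0,0,0,-1],[0,0,30,0,-1],[0,0,40,0,-1],[0,0,40,0,-1],[0,0,30,0,-1]]'
```

```text
t: 20.05
ee_pos: [0.5628, 0.2418, 0.1943]
tcp_rot: [-0.001, 0.707, -0.707, 0.003]
ft_force: [0.2, -0.2, 0.3]
grip_width: 0.0905
```

```bash
python3 -m crank '[[0,-20,5,0.14,-1],[0,-20,0,0.14,-1],[0,-20,0,0.14,-1],[0,-20,0,0.14,-1],[0,-20,0,0.14,-1],[0,-20,0,0.14,-1],[0,-10,0,0.14,-1],[0,-10,0,0.14,-1],[0,-10,0,0.14,-1],[0,-10,0,0.14,-1]]';python3 -m crank '[[0,0,0,0.14,-1],[0,0,0,0.14,-1],[0,0,0,0.14,-1],[0,0,0,0.14,-1],[0,0,0,0.14,-1],[0,0,0,0.14,-1],[0,0,0,0.14,-1],[0,0,0,0.14,-1],[0,0,0,0.14,-1],[0,0,0,0.14,-1]]'
python3 - <<'E'
from h import *
o=pose();M=R.from_quat(o["tcp_rot"]).as_matrix();print(o["joint_pos"].round(2),"jaw yaw",np.degrees(np.arctan2(M[1,2],M[0,2])))
def pca(p):
    p=p[~np.isnan(p).any(1)];e,V=np.linalg.eigh(np.cov(p[:,:2].T));d=V[:,1]*np.sign(V[0,1]);return np.degrees(np.arctan2(d[1],d[0])).round(1),((p.max(0)+p.min(0))/2).round(4),p.mean(0).round(4),len(p)
def box(W,x,y,z): return (W[...,0]>x[0])&(W[...,0]<x[1])&(W[...,1]>y[0])&(W[...,1]<y[1])&(W[...,2]>z[0])&(W[...,2]<z[1])
for n in("scene","top"):
    img,W=cloud(n);cv2.imwrite(f"pics/{n}10.png",img)
    for k,y in(("near",(.42,.515)),("far",(.52,.61))):
        m=box(W,y,(.13,.35),(.097,.108))
        if m.any(): print(n,k,pca(W[m]))
    m=box(W,(.59,.68),(-.05,.05),(.114,.124))
    if m.any(): print(n,"wing",pca(W[m]))
E
```

```text
t: 21.05
ee_pos: [0.562, 0.0812, 0.1963]
tcp_rot: [-0.459, 0.538, -0.538, 0.459]
ft_force: [0.5, 0.7, -0.1]
grip_width: 0.0918
t: 22.05
ee_pos: [0.562, 0.0816, 0.1963]
tcp_rot: [0.698, -0.116, 0.116, -0.698]
ft_force: [-0.2, 0.5, 0.1]
grip_width: 0.0919
[-0.07  0.13  1.6   0.    1.41 -1.31] jaw yaw 71.09149669731606
scene near (np.float64(4.1), array([0.477 , 0.2398, 0.1026]), array([0.4828, 0.2371, 0.1036]), 53)
scene far (np.float64(4.7), array([0.5652, 0.2399, 0.1027]), array([0.57  , 0.2368, 0.1034]), 58)
scene wing (np.float64(5.7), array([ 0.6403, -0.0027,  0.119 ]), array([ 0.6427, -0.0034,  0.1204]), 96)
top near (np.float64(0.8), array([0.4725, 0.2401, 0.103 ]), array([0.4737, 0.2356, 0.1048]), 73)
top far (np.float64(0.8), array([0.5611, 0.2408, 0.1028]), array([0.5618, 0.237 , 0.1046]), 79)
top wing (np.float64(4.8), array([ 0.6373, -0.0024,  0.119 ]), array([ 0.6361, -0.0019,  0.1209]), 132)
```

View pics/scene10.png

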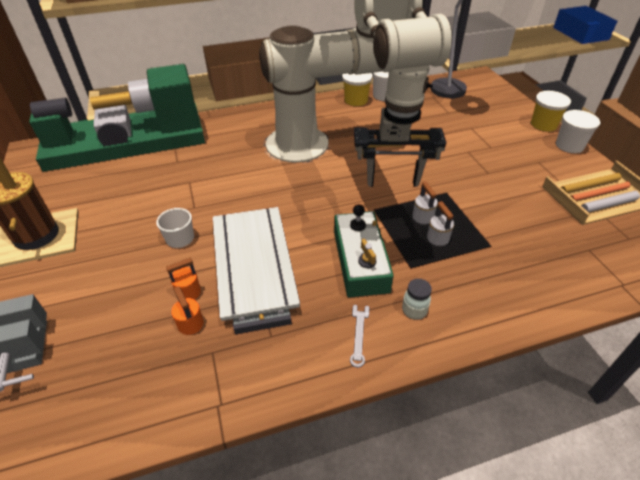

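View pics/top10.png

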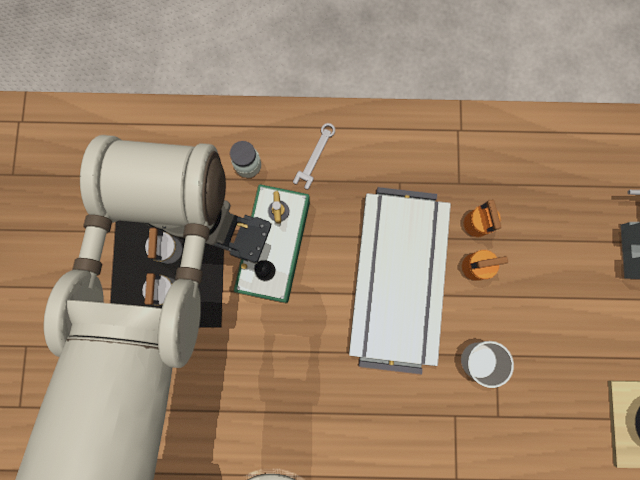

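```bash
python3 -m crank '[[25,-27,0,0.14,-1],[25,-28,0,0.14,-1],[25,-28,0,0.137,-1],[0,0,-30,0,-1],[0,0,-40,0,-1],[0,0,-40,0,-1],[0,0,-12,0,-1],[0,0,-6,0,-1],[0,0,0,0,-1]]'
python3 - <<'E'
from h import *
img,W=cloud("scene");cv2.imwrite("pics/s11.png",cv2.resize(img[130:330,270:470],None,fx=3,fy=3))
img,Q,W,o=wcloud();cv2.imwrite("pics/w11.png",img)
M=R.from_quat(o["tcp_rot"]).as_matrix();print(o["joint_pos"].round(2),"jaw yaw",np.degrees(np.arctan2(M[1,2],M[0,2])))
E
```

```text
t: 23.05
ee_pos: [0.6377, -0.0014, 0.0692]
tcp_rot: [0.707, 0.029, -0.028, -0.706]
ft_force: [-0.9, 1.0, -0.5]
grip_width: 0.092
[-0.19  0.42  1.51 -0.    1.21 -1.84] jaw yaw 94.61289129416899
```

View pics/s11.png

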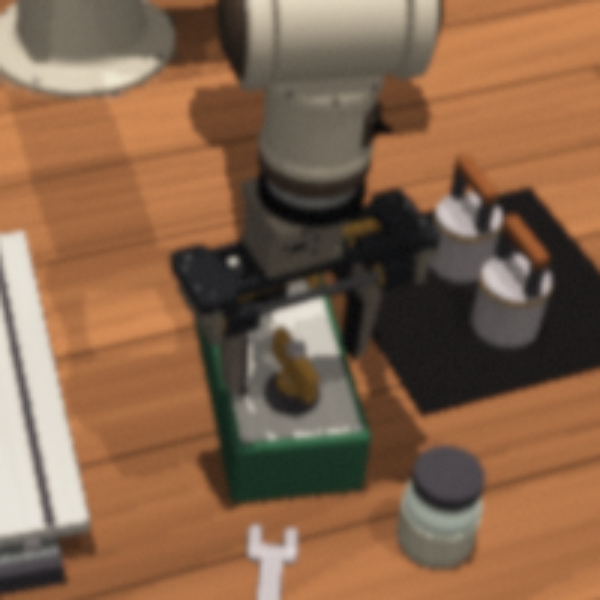

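View pics/w11.png

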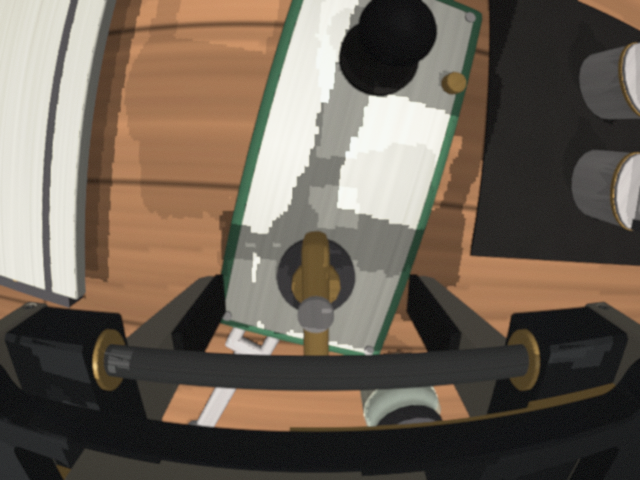

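```bash
python3 -m crank '[[0,0,-2,0,1],[0,0,0,0,1],[0,0,0,0,1],[0,0,0,0,1],[0,0,0,0,1],[0,0,0,0,1],[0,0,0,0,1],[0,0,0,0,1],[0,0,0,0,1],[0,0,0,0,1]]' 30;python3 -m crank '[[0,0,0,0,1],[0,0,0,0,1],[0,0,0,0.05,1],[0,0,0,0.1,1],[0,0,0,0.1,1]]'
```

```text
t: 24.15
ee_pos: [0.6371, -0.0014, 0.0663]
tcp_rot: [0.707, 0.029, -0.029, -0.707]
ft_force: [-0.3, 0.0, 0.0]
grip_width: 0.0138
t: 24.65
ee_pos: [0.6372, -0.0022, 0.0666]
tcp_rot: [0.698, 0.118, -0.118, -0.697]
ft_force: [-2.0, -3.1, 1.7]
grip_width: 0.0119
```

```bash
python3 -m crank '[[0,0,0,0.1,1],[0,0,0,0.1,1],[0,0,1,0.05,1],[0,0,0,0.02,1],[0,0,0,0,1],[0,0,0,0,1]]'
python3 - <<'E'
from h import *
o=pose();M=R.from_quat(o["tcp_rot"]).as_matrix();print(o["joint_pos"].round(2),"jaw yaw",np.degrees(np.arctan2(M[1,2],M[0,2])),o["torque"])
img,W=cloud("scene");cv2.imwrite("pics/s12.png",cv2.resize(img[130:330,270:470],None,fx=3,fy=3))
img,Q,W,o=wcloud();cv2.imwrite("pics/w12.png",img)
E
```

```text
t: 25.25
ee_pos: [0.6373, -0.0025, 0.0672]
tcp_rot: [0.676, 0.209, -0.209, -0.675]
ft_force: [2.0, -4.9, -1.9]
grip_width: 0.0116
[-0.19  0.42  1.51 -0.    1.21 -2.36] jaw yaw 124.38947190132036 [-0.85171313 -0.40574556 -0.05070435]
```

View pics/s12.png

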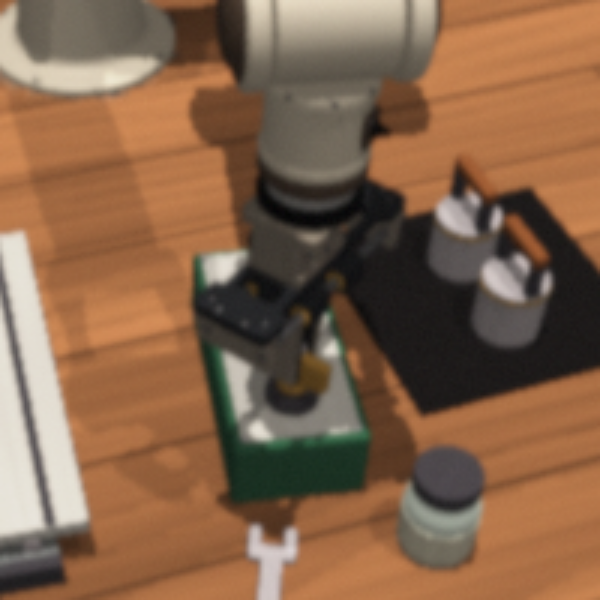

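View pics/w12.png

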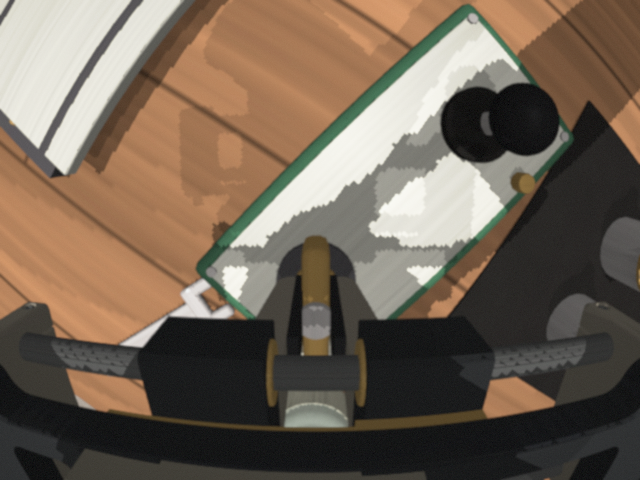

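```bash
python3 -m crank '[[0,0,0,-0.13,1],[0,0,0,-0.13,1],[0,0,-1,-0.13,1],[0,0,0,-0.13,1],[0,0,0,-0.13,1],[0,0,0,-0.13,1],[0,0,0,-0.13,1],[0,0,-1,-0.13,1],[0,0,0,-0.13,1],[0,0,0,-0.13,1]]' 35;python3 -m crank '[[0,0,0,-0.13,1],[0,0,0,-0.13,1],[0,0,-1,-0.13,1],[0,0,0,-0.13,1],[0,0,0,-0.13,1],[0,0,-1,-0.13,1],[0,0,0,-0.13,1],[0,0,0,-0.13,1],[0,0,0,0,1]]'
python3 - <<'E'
from h import *
o=pose();M=R.from_quat(o["tcp_rot"]).as_matrix();print(o["joint_pos"].round(2),"jaw yaw",np.degrees(np.arctan2(M[1,2],M[0,2])),o["torque"])
img,Q,W,o=wcloud();cv2.imwrite("pics/w13.png",img)
E
```

```text
t: 26.35
ee_pos: [0.6375, -0.0006, 0.0652]
tcp_rot: [-0.663, 0.244, -0.244, 0.664]
ft_force: [3.3, 0.7, -2.2]
grip_width: 0.0117
t: 27.25
ee_pos: [0.6391, -0.0001, 0.0637]
tcp_rot: [0.454, -0.54, 0.542, -0.457]
ft_force: [6.0, 2.0, -4.4]
grip_width: 0.0121
[-0.19  0.43  1.51  0.    1.2  -0.02] jaw yaw -9.843053241000309 [ 0.26838831 -1.21428359 -0.04767737]
```

View pics/w13.png

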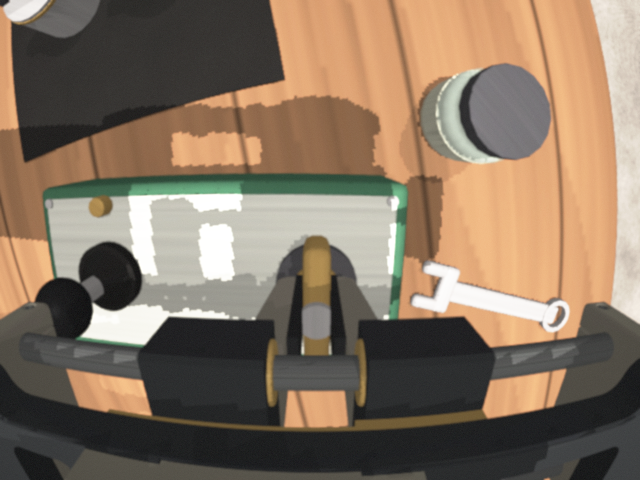

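```bash
python3 -m crank '[[0,0,-0.5,-0.1,1],[0,0,0,-0.1,1],[0,0,0,-0.1,1],[0,0,0,-0.04,1],[0,0,0,0,1],[0,0,0,0,1]]'
python3 - <<'E'
from h import *
o=pose();M=R.from_quat(o["tcp_rot"]).as_matrix();print(o["joint_pos"].round(2),"jaw yaw",np.degrees(np.arctan2(M[1,2],M[0,2])),o["torque"])
img,Q,W,o=wcloud();cv2.imwrite("pics/w14.png",img)
E
python3 -m crank '[[0,0,0,0,-1],[0,0,0,0,-1],[0,0,0,0,-1],[0,0,0,0,-1],[0,0,0,0,-1],[0,0,0,0,-1],[0,0,0,0,-1],[0,0,30,0,-1],[0,0,40,0,-1],[0,0,40,0,-1]]'
python3 -m crank '[[-30,0,20,0,-1],[-40,0,0,0,-1],[-40,0,0,0,-1],[-40,0,0,0,-1],[0,0,0,0,-1]]'
python3 - <<'E'
from h import *
for n in("scene","top"):
    img,W=cloud(n);cv2.imwrite(f"pics/{n}15.png",img)
    m=(W[...,0]>.59)&(W[...,0]<.68)&(abs(W[...,1])<.05)&(W[...,2]>.108)&(W[...,2]<.121)
    p=W[m]
    if len(p)>5:
        e,V=np.linalg.eigh(np.cov(p[:,:2].T));print(n,np.degrees(np.arctan2(V[1,1],V[0,1])),p.mean(0),len(p))
E
```

```text
t: 27.9
ee_pos: [0.6396, -0.0003, 0.0632]
tcp_rot: [0.356, -0.609, 0.61, -0.36]
ft_force: [8.4, 2.0, -5.6]
grip_width: 0.0118
[-0.19  0.43  1.51  0.    1.19  0.32] jaw yaw -29.16654377090913 [ 0.15681895 -1.61851906 -0.04941622]
t: 28.95
ee_pos: [0.6365, -0.0013, 0.1735]
tcp_rot: [-0.359, 0.61, -0.609, 0.358]
ft_force: [1.4, -0.4, 1.0]
grip_width: 0.0895
t: 29.45
ee_pos: [0.4824, -0.0005, 0.1914]
tcp_rot: [-0.359, 0.611, -0.609, 0.357]
ft_force: [0.9, -0.7, -0.5]
grip_width: 0.0917
scene 60.43502592528438 [ 0.64198922 -0.00236607  0.11556403] 147
top 62.3229412141679 [ 0.63738023 -0.00123595  0.11772064] 128
```

View pics/scene15.png

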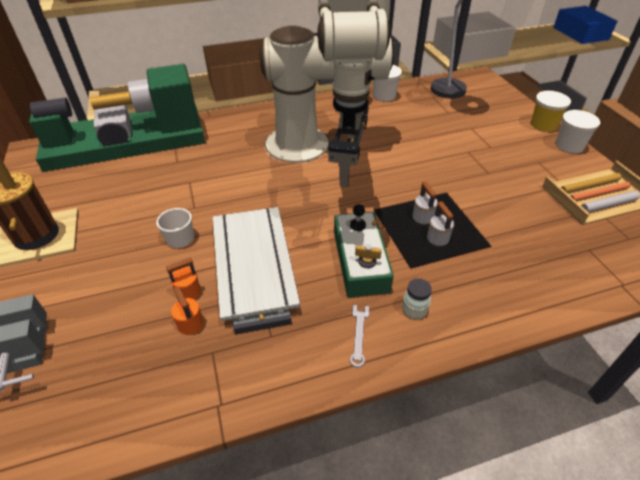

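View pics/w14.png

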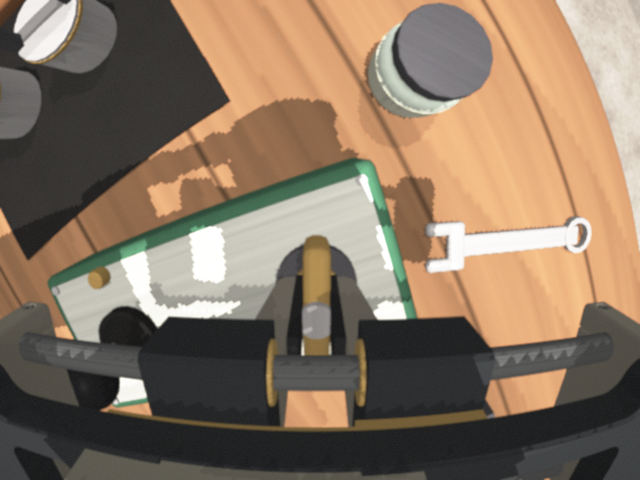

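```bash
python3 -m crank '[[3,2,0,-0.125,-1],[3,2,0,-0.125,-1],[4,2,0,-0.125,-1],[4,2,0,-0.125,-1],[3,2,0,-0.125,-1],[3,2,0,-0.125,-1],[3,2,0,-0.125,-1],[3,3,0,-0.125,-1],[3,3,0,-0.125,-1],[3,3,0,-0.125,-1]]' 10
python3 - <<'E'
from h import *
img,Q,W,o=wcloud();cv2.imwrite("pics/w16.png",img)
M=R.from_quat(o["tcp_rot"]).as_matrix();print(o["ee_pos"],"jaw yaw",np.degrees(np.arctan2(M[1,2],M[0,2])))
for n,X in(("wrist",W),("scene",cloud("scene")[1]),("top",cloud("top")[1])):
    m=(abs(X[...,0]-.515)<.03)&(abs(X[...,1]-.0215)<.03)&(X[...,2]>.118)&(X[...,2]<.145)
    p=X[m]
    if len(p)>10:
        A=np.c_[2*p,np.ones(len(p))];s=np.linalg.lstsq(A,(p**2).sum(1),rcond=None)[0];print(n,s[:3].round(4),len(p),np.sqrt(s[3]+(s[:3]**2).sum()))
E
```

```text
t: 30.55
ee_pos: [0.5211, 0.0215, 0.1932]
tcp_rot: [0.068, 0.704, -0.704, -0.067]
ft_force: [-0.8, 1.8, 0.3]
grip_width: 0.0922
[0.52105141 0.02153864 0.19315241] jaw yaw -101.02384442939916
wrist [0.5167 0.0216 0.1248] 1400 0.015556139987996456
scene [0.5167 0.0209 0.1272] 122 0.014349101658634063
top [0.5125 0.0173 0.1271] 11 0.01268598329770822
```

View pics/w16.png

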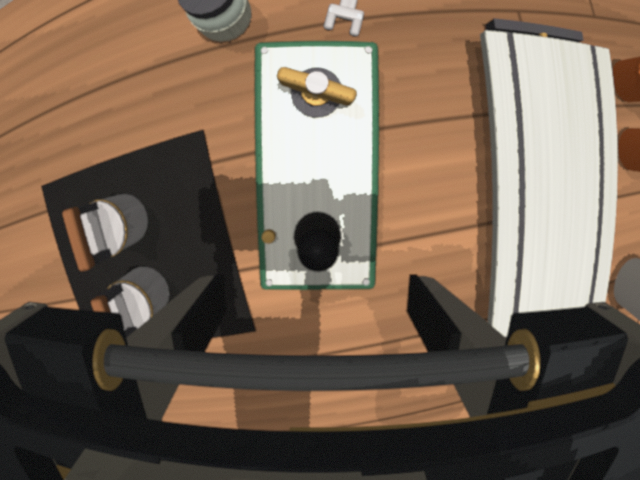

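```bash
python3 -m crank '[[-5,0,-30,0,-1],[0,0,-40,0,-1],[0,0,-35,0,-1],[0,0,-12,0,-1],[0,0,0,0,-1],[0,0,0,0,1],[0,0,0,0,1],[0,0,0,0,1],[0,0,0,0,1],[0,0,0,0,1]]' 10; python3 -m crank '[[0,0,0,0,1],[0,0,0,0,1],[0,0,0,0,1],[0,0,0,0,1],[0,0,0,0,1]]'
python3 - <<'E'
from h import *
img,W=cloud("scene");cv2.imwrite("pics/s17.png",cv2.resize(img[130:330,270:470],None,fx=3,fy=3))
E
```

```text
t: 31.7
ee_pos: [0.5144, 0.0215, 0.0764]
tcp_rot: [-0.066, -0.704, 0.704, 0.066]
ft_force: [-0.1, -1.4, -0.1]
grip_width: 0.054
t: 32.2
ee_pos: [0.514, 0.0216, 0.0758]
tcp_rot: [-0.066, -0.704, 0.704, 0.066]
ft_force: [-0.1, 0.8, -0.5]
grip_width: 0.031
```

View pics/s17.png

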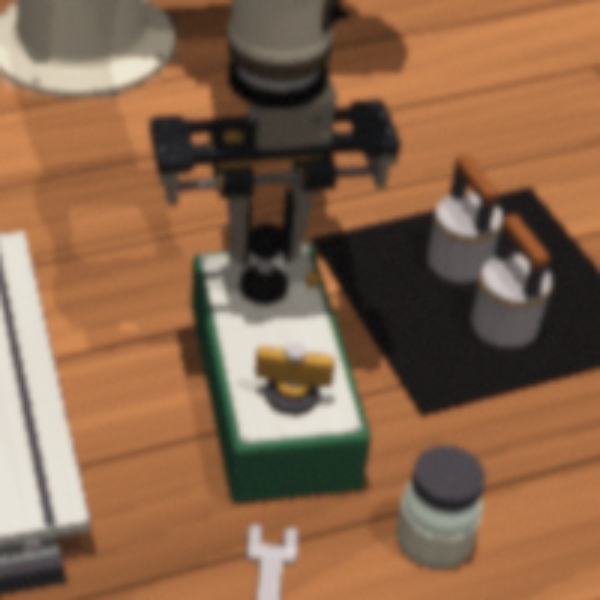

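```bash
python3 -m crank '[[1,5,-0.5,0,1],[1,5,-1,0,1],[1,5,-1,0,1],[1,5.5,-1.5,0,1],[0,0,0,0,1],[0,0,0,0,1]]' 20
python3 - <<'E'
from h import *
img,W=cloud("scene");cv2.imwrite("pics/s18.png",cv2.resize(img[130:330,270:470],None,fx=3,fy=3))
img,Q,W,o=wcloud();cv2.imwrite("pics/w18.png",img)
E
```

```text
t: 32.85
ee_pos: [0.5191, 0.0397, 0.0732]
tcp_rot: [-0.067, -0.702, 0.706, 0.065]
ft_force: [-2.7, -7.9, 5.5]
grip_width: 0.0307
```

View pics/s18.png

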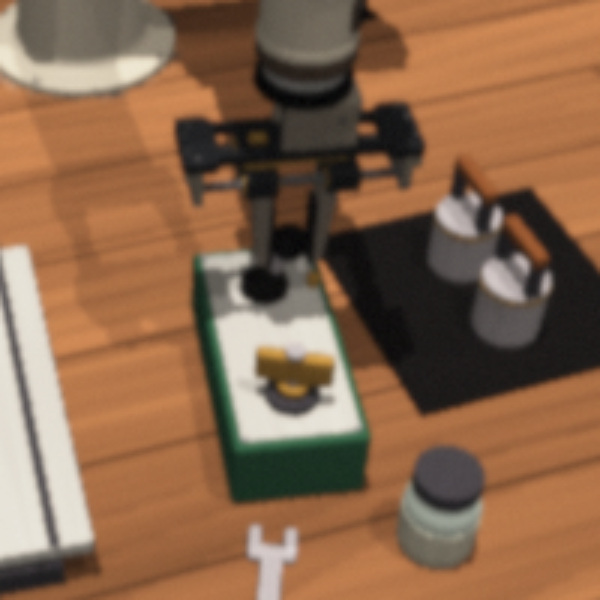

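View pics/w18.png

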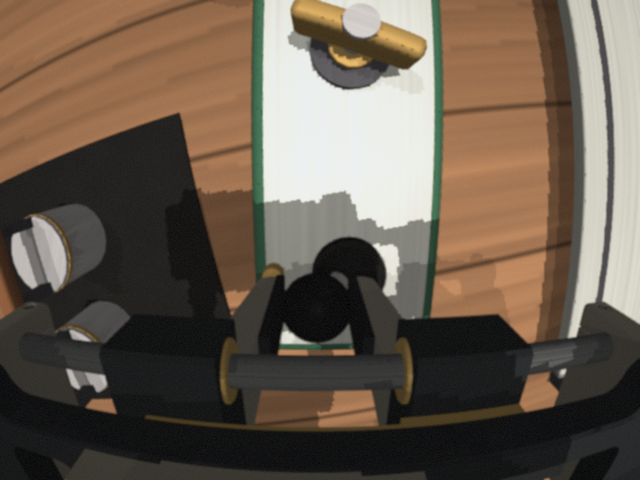

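```bash
python3 -m crank '[[0,2,-0.5,0,1],[0,0,0,0,1],[0,0,0,0,1],[0,0,0,0,1],[0,0,0,0,1],[0,0,0,0,1],[0,0,0,0,1],[0,0,0,0,1],[0,0,0,0,1],[0,0,0,0,1]]'; for i in 1 2 3; do python3 -m crank '[[0,0,0,0,1],[0,0,0,0,1],[0,0,0,0,1],[0,0,0,0,1],[0,0,0,0,1],[0,0,0,0,1],[0,0,0,0,1],[0,0,0,0,1],[0,0,0,0,1],[0,0,0,0,1]]'; done
python3 -m crank '[[0,0,0,0,1],[0,0,0,0,1],[0,0,0,0,1],[0,0,0,0,1],[0,0,0,0,1],[0,0,0,0,1]]'
python3 - <<'E'
from h import *
img,W=cloud("scene");cv2.imwrite("pics/s19.png",cv2.resize(img[130:330,270:470],None,fx=3,fy=3))
E
```

```text
t: 33.95
ee_pos: [0.5194, 0.0409, 0.073]
tcp_rot: [-0.067, -0.702, 0.706, 0.065]
ft_force: [-2.3, -9.7, 7.9]
grip_width: 0.0309
t: 34.95
ee_pos: [0.5194, 0.0409, 0.073]
tcp_rot: [-0.067, -0.702, 0.706, 0.065]
ft_force: [-2.5, -10.0, 7.6]
grip_width: 0.0309
t: 35.95
ee_pos: [0.5194, 0.0409, 0.073]
tcp_rot: [-0.067, -0.702, 0.706, 0.065]
ft_force: [-2.7, -9.7, 7.2]
grip_width: 0.0308
t: 36.95
ee_pos: [0.5194, 0.0409, 0.073]
tcp_rot: [-0.067, -0.702, 0.706, 0.065]
ft_force: [-1.5, -9.3, 7.2]
grip_width: 0.0308
t: 37.55
ee_pos: [0.5194, 0.0409, 0.073]
tcp_rot: [-0.067, -0.702, 0.706, 0.065]
ft_force: [-1.7, -9.9, 8.2]
grip_width: 0.0311
```

View pics/s19.png

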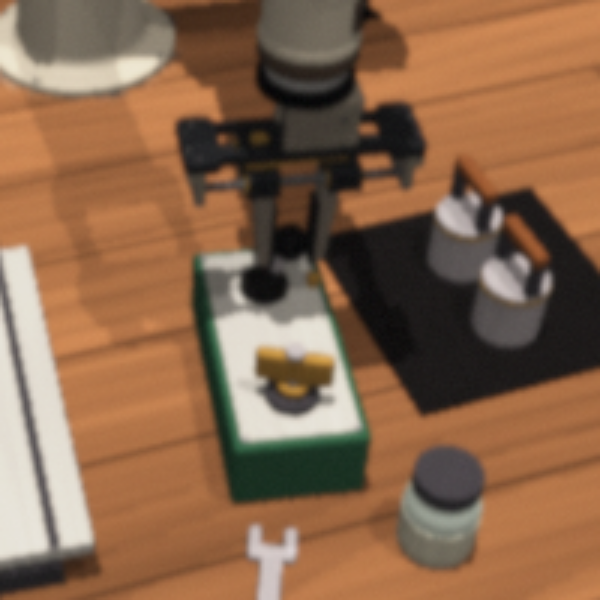

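```bash
python3 -m crank '[[-1,-5.5,1.5,0,1],[-1,-5,1.5,0,1],[-1,-6,1,0,1],[-1,-6,0.5,0,1],[0,0,0,0,1],[0,0,0,0,-1],[0,0,0,0,-1],[0,0,0,0,-1],[0,0,0,0,-1],[0,0,0,0,-1]]'; python3 -m crank '[[0,0,0,0,-1],[0,0,0,0,-1],[0,0,0,0,-1],[0,0,30,0,-1],[0,0,40,0,-1],[0,0,40,0,-1],[-30,0,30,0,-1],[-40,0,20,0,-1],[-40,0,0,0,-1],[0,0,0,0,-1]]'
python3 - <<'E'
from h import *
def box(W,x,y,z): return (W[...,0]>x[0])&(W[...,0]<x[1])&(W[...,1]>y[0])&(W[...,1]<y[1])&(W[...,2]>z[0])&(W[...,2]<z[1])
for n in("scene","top"):
    img,W=cloud(n);cv2.imwrite(f"pics/{n}20.png",img)
    for k,y in(("near",(.42,.515)),("far",(.52,.61))):
        for z in ((.097,.108),(.1,.112)):
            p=W[box(W,y,(.13,.35),z)]
            if len(p)>5: print(n,k,(p.max(0)+p.min(0))/2,len(p))
    p=W[box(W,(.59,.68),(-.05,.05),(.106,.121))]
    if len(p)>5:
        e,V=np.linalg.eigh(np.cov(p[:,:2].T));print(n,"wing",np.degrees(np.arctan2(V[1,1],V[0,1])))
    p=W[box(W,(.485,.545),(-.01,.06),(.118,.145))]
    if len(p)>10:
        A=np.c_[2*p,np.ones(len(p))];s=np.linalg.lstsq(A,(p**2).sum(1),rcond=None)[0];print(n,"ball",s[:3].round(4),len(p))
E
```

```text
t: 38.6
ee_pos: [0.5138, 0.0216, 0.0755]
tcp_rot: [-0.066, -0.704, 0.704, 0.066]
ft_force: [-0.4, -0.0, -0.5]
grip_width: 0.0685
t: 39.6
ee_pos: [0.4012, 0.022, 0.2362]
tcp_rot: [-0.066, -0.704, 0.704, 0.066]
ft_force: [0.1, 0.2, -0.5]
grip_width: 0.0921
scene near [0.47509982 0.23850987 0.10249823] 56
scene near [0.47495385 0.23902835 0.10594295] 105
scene far [0.5650174  0.24103779 0.10245722] 59
scene far [0.5637312  0.24103779 0.10630361] 120
scene wing 60.58603076136664
scene ball [0.5177 0.0209 0.1282] 120
top near [0.49265549 0.23848982 0.10327545] 23
top near [0.49052219 0.23940558 0.10626423] 86
top far [0.56092126 0.24060799 0.10334143] 69
top far [0.56156716 0.24060799 0.106055  ] 222
top wing 60.29477932908911
top ball [0.5148 0.0216 0.1266] 220
```

View pics/scene20.png

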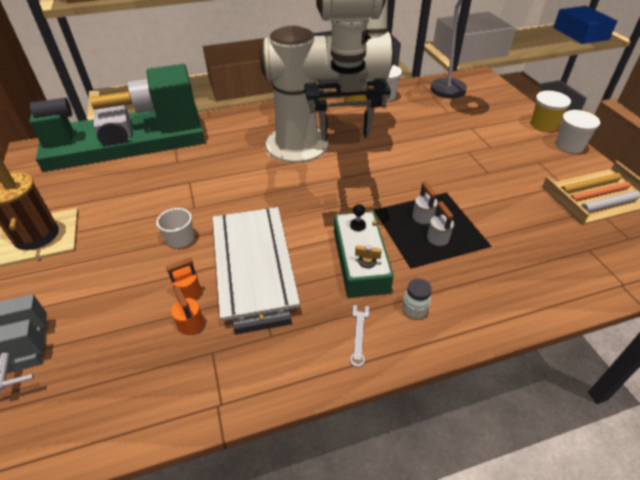

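View pics/top20.png

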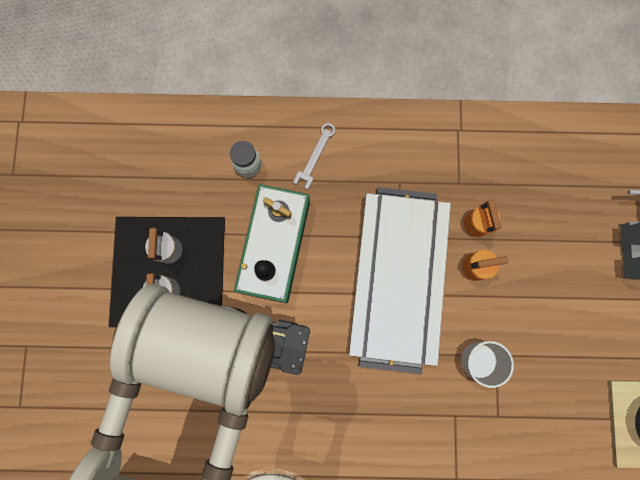

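```bash
python3 -m crank '[[0,0,0,0,-1],[0,0,0,0,-1],[0,0,0,0,-1]]'; python3 -c "
from bench import r
print(r.job_done())"
```

```text
t: 40.0
ee_pos: [0.4045, 0.0216, 0.2355]
tcp_rot: [0.066, 0.704, -0.704, -0.066]
ft_force: [0.3, 0.9, -0.6]
grip_width: 0.0921
the job is handed in; nothing more can be done
None
```

The job is handed in at 40 s. `job_done` gave no verdict, so what follows is from my own camera and pose readings.

- **Cans:** I moved both steel cans (only two were present) from the platen to the mat. They stand upright at about (0.472, 0.240) and (0.562, 0.241), each within 46 mm of the mat's centre.
- **Wing knob:** I backed it off to about -0.79 rad, then turned it clockwise to about 1.89 rad. The final pictures show the wing at about -119.5°, which is home.
- **Jog stick:** I held it at about 0.35 to 0.37 rad towards the brass post for over 4 s. The platen moved with it. I brought it back to centre in the grip before letting go, and the ball was back at about (0.515, 0.022).
- **Bystanders:** The jar, spanner, tub and orange look-alike cans look unmoved. The gripper is clear of everything.

**Failed or disagreed:**
- My first two grasps closed above the first can's bar. The first closure was also cut short. The real fingertips sit about 30 mm behind the reported TCP, so I commanded every later height 30 mm lower.
- In the last top view the arm partly hid the nearer can, so its top-view centre read about 18 mm off in x. The scene camera still showed it where I had placed it.

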